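Index a radio board turntable to the reference antenna

TASK

Turn the turntable by its crank, whichever way round is shorter, until the arrow of the radio board's carrier points at the antenna mast, and lock it there with the index pin: through the hole in the arm into the nearest hole of the index plate, shoulder fully down on the arm. Feel for the hole gently, never forcing the pin against the plate or touching the board, and leave the other things on the bench where they are.

Things in the scene. Friction and masses are not known exactly. Their poses are not given: they have to be found in the camera images.
- fixture: the index fixture, bolted down: a flat aluminium ground plate 220 x 274 x 12 mm carrying the turntable, which turns about the fixture's origin. Origin: on the turntable's axis, at bench height; z up. A dark arm stands on its -y side and reaches in over the rim of the turntable
- bush (a point): mouth of the round hole (11 mm wide, 2 mm chamfer) straight down through the dark arm, level with the arm's top, 58 mm above the bench and 100 mm from the turntable's axis. The arm is 16 mm thick and 34 mm wide; under it a 6 mm gap, then the index plate's top, 36 mm above the bench
- turntable (a joint): angle of the turntable since the start, rad: 0 where it stands at the start, growing anticlockwise seen from above. It turns without end either way, stays where it is left and drags a little (about 2 N at the crank)
- carrier: upper disc of the turntable, aluminium, 152 mm wide, top 40 mm above the bench. Origin on the axis, 24 mm up; x along its engraved arrow. Clamped by eye on the grey plastic index plate, 226 mm wide, 12 mm thick, with 12 through holes, 11 mm wide, 30 deg apart, 100 mm from the axis: with the arrow straight at the mast, a hole lies up to 7.5 deg (13 mm) to either side of the bush, not measured
- zero_mark (a point): the tip of the engraved arrow on the carrier, 73 mm from the turntable's axis, 40 mm above the bench
- crank_grip (a point): the middle of the crank: an upright black knob, 16 to 18 mm thick, that spins freely on its stud, 55 mm from the turntable's axis on the side opposite to the arrow. The point is 70 mm above the bench; the knob reaches from 45 to 86 mm
- radio_board: the small green radio board, 52 x 32 mm, on a black block in the middle of the carrier, its top about 78 mm above the bench; it ends 18 mm from the axis on the crank's side and is delicate
- mast: the reference antenna: a thin black rod, 168 mm tall, on a round steel foot of 60 mm; stands 200 mm from the turntable's axis. Origin: centre of the foot's underside
- index_pin: steel, upright, 77 mm, about 90 g. Origin at its lower tip (0.8 mm chamfer); shank 10 mm thick, 34 mm long; shoulder 20 mm wide, 5 mm thick; handle 15 mm thick from 43 to 77 mm above the tip. Starts in pin_block. Home, its tip is 24 mm above the bench; over solid plate it stands in the bush, tip 36 mm up, and drops of itself when a hole comes under it. Over 12 N between pin and plate mars it
- pin_block: aluminium block 46 x 40 x 42 mm, fixed, with one 12 mm through hole in which the pin is parked, its shoulder on the block. Origin: centre of the underside
- solder_reel: bystander: upright reel of solder wire, 59 mm across, 69 mm tall
- multimeter: bystander: hand multimeter, 136 x 68 x 42 mm, lying
- screwdriver: bystander: screwdriver lying on the bench, 158 mm long, 19 mm thick
Things that resemble listed ones, but are neither listed nor needed, are in the scene too. Several things have the shape of the index_pin; the one meant has the colours described above.

How it is judged:
By the outcome, as a careful person would: the job done as asked, in the order asked, and still so for the second after the job is handed in, with the robot touching nothing.
It also fails if it takes over 61 s, if anything falls off the work surface, if the arm or the gripper's body presses on something with over 40 N, if the wrist force passes 120 N, or if a joint passes its speed limit or range.

ROBOT

A 6-joint arm with a two-finger parallel gripper is mounted at the origin on a cart in front of the work surface, level with it; the furniture and walls round the work are solid. World frame = base frame: x ahead of the robot, y to its left, z up, the work surface at z = 0. Lengths are in mm, angles in rad, forces in N, time in s.
With the tool pointing down it reaches from about 300 to 775 mm from the base axis. Payload 14.6 kg.
Tool frame: the origin (TCP) lies on the front face of the gripper's body, between the roots of the fingers; the fingertips stand 97 mm ahead of it and the grasp point (between the pads) lies 78 mm ahead of it; z points along the fingers, y is the line along which they close (so a half turn about z gives the same grasp; the last joint's range is limited). The gripper opens to 94 mm and grips with 3 to 60 N. Pads are 16 mm wide; open, the fingers measure 119 mm over their backs; the gripper's body (75 mm by 177 mm) begins 78 mm behind the grasp point.
Start: joints at [-1.212, 0.3, 1.521, -0, 1.321, -0.067], TCP at [227.17, -500.883, 302.646] pointing down, gripper open.
Joint ranges: [-3.03, 3.03], [-0.79, 2.21], [0.23, 2.52], [-1.04, 4.18], [0, 3.07], [-2.55, 2.55]. Speed limits (rad/s): [2.22, 2.22, 2.57, 3.14, 3.14, 3.14].

INTERFACE

Orientations are given as a unit quaternion [w, x, y, z].
In Python, from workcell import * gives the robot as it stands.
- The arm moves only by the tool servo_tool, never from a script. Its argument "plan" is a list of rows, each an object with "slide": the shift along the tool's x, y, z as a fraction of full scale, a list of three; "rotation": the turn, a rotation vector about the tool's x, y, z as a fraction of full scale, a list of three. In form: [{"slide": [x, y, z], "rotation": [ax, ay, az]}, ...]. A call has 1 to 12 rows; each row is the pose to reach, as a shift and turn from the pose commanded when the call began, along the tool's axes at that moment; what a row does not reach only later rows make up. Full scale, the value 1, is 0.15 m for a shift and 45 degrees for a turn. A row lasts 1/10 s, in which the tool goes at most 50 mm and 8.59 degrees, less where a joint would pass 70% of its speed; a pose out of reach is approached as far as the arm can. A call with a number of a shift or a turn outside -1 to 1 is refused whole. A call with a gripper value outside its range is refused whole. "claw" is the gripper command: -1 is shut, 1 is fully open, values between are in proportion, set as the call begins (left out, the last holds). The fingers move at their own pace and stop on an object; the grip force is fixed at half the most. Time passes only in rows, so rows that repeat a pose let the fingers close. It gives the time, the measured TCP pose, the force, the opening and the grip force at its end, in the units of the state.
- read_state(): the state, without advancing time (a new reading comes with each control period).
- get_image(name): name is "side" or "top" or "wrist"; returns the picture (384x512x3 uint8, red, green, blue); there is no depth.
- camera_info(name): a dict with "fovy" (degrees; the focal length in pixels is half the picture's height over the tangent of half this angle, whatever the lens; pixels are square), "cx", "cy" (the principal point, pixels), "view" (4x4, takes a point from world to camera coordinates); the wrist camera has in their place "T_tool_cam" (4x4, takes a point from camera to tool coordinates, whose origin is the TCP and whose axes are the flange's). Camera axes: x right, y down, z forward; pixel columns grow to the right and rows downward; lengths in mm; the calibration is good to about 2 mm. The wrist camera is an equidistant fisheye: a pixel r from the principal point sees the ray r / f radians off the axis. A picture is of the moment at which its call begins: read the wrist's pose just before it. camera_info takes no time and is no camera call.
- close_job(): hands the job in; it is judged then, once.
The state is a dict: "time_s": time; "joints": joint angles; "qvel": joint speeds; "joint_efforts": joint torques, N m; "tool_pos": TCP position; "eef_rot": TCP orientation; "contact_force": force on the tool from outside, world axes, zero at the start; "torque": the same for the moment, N m; "gripper_width": finger opening in mm; "finger_force": force on a finger pad.
Only numpy, scipy, OpenCV 4.12 (cv2) and the standard library are available. Lean on these libraries where they do the work, as an engineer would, in place of code of your own. Each camera call takes 0.05 s, during which the arm holds its last target. There are 200 camera calls.

## Working session

There is one attempt and no reset: what is moved stays moved. The work goes in short steps, Python scripts to look and compute and a tool call to move; the robot and the scene stay as the last step left them, time stands still between calls to the robot, and variables do not carry over. Pictures are saved under pics/ and viewed, at most 10 in all, crops included, and the job is handed in when it is done.

Besides the shell and the picture viewer there is one more tool, called as a command line: name --argument value ..., lists and objects as JSON in quotes. servo_tool: Moves the arm, as the interface text tells. Its arguments: {"type":"object","properties":{"plan":{"type":"array"},"claw":{"type":"number"}},"required":["plan"]}

```bash
mkdir -p pics; ls; cat > h.py <<'E'
from workcell import *
import numpy as np, cv2
def save(n,f,crop=None,s=1):
    im=get_image(n); 
    cv2.imwrite('pics/raw_'+f,im[:,:,::-1])
    return im
def ray(n,u,v):
    c=camera_info(n); h=384; f=h/2/np.tan(np.radians(c['fovy'])/2)
    V=np.array(c['view']); d=np.array([(u-c['cx'])/f,(v-c['cy'])/f,1]); R=V[:3,:3]
    return -R.T@V[:3,3], R.T@d
def onz(n,u,v,z):
    o,d=ray(n,u,v); return o+d*(z-o[2])/d[2]
def proj(n,p):
    c=camera_info(n); f=192/np.tan(np.radians(c['fovy'])/2)
    V=np.array(c['view']); q=V[:3,:3]@np.array(p)+V[:3,3]
    return np.array([c['cx']+f*q[0]/q[2],c['cy']+f*q[1]/q[2]])
E
python3 - <<'E'
from h import *
a=save('top','top.png');b=save('side','side.png')
cv2.imwrite('pics/a.png',cv2.resize(a[:,:,::-1],(800,600),interpolation=cv2.INTER_CUBIC))
cv2.imwrite('pics/b.png',cv2.resize(b[:,:,::-1],(800,600),interpolation=cv2.INTER_CUBIC))
np.set_printoptions(precision=3,suppress=True)
for n in('top','side','wrist'):print(camera_info(n))
print(read_state())
E
```

```text
pics
{'fovy': 53.67686685990044, 'cx': 256.32568459528096, 'cy': 189.53424010157434, 'view': array([[ -0.014,  -1.   ,  -0.01 , 158.539],
       [ -0.997,   0.015,  -0.07 , 619.816],
       [  0.07 ,   0.009,  -0.998, 867.607],
       [  0.   ,   0.   ,   0.   ,   1.   ]])}
{'fovy': 50.755607876807005, 'cx': 253.27662463773999, 'cy': 195.20091457601364, 'view': array([[ -0.96 ,  -0.281,   0.012, 612.719],
       [ -0.148,   0.467,  -0.872,  97.144],
       [  0.239,  -0.839,  -0.489, 870.333],
       [  0.   ,   0.   ,   0.   ,   1.   ]])}
{'fovy': 65.70646984690485, 'cx': 254.33698727361494, 'cy': 192.45237158696256, 'T_tool_cam': array([[  0.   ,  -0.967,  -0.256,  73.624],
       [  1.   ,   0.   ,  -0.   ,   0.244],
       [  0.   ,  -0.256,   0.967, -81.632],
       [  0.   ,   0.   ,   0.   ,   1.   ]])}
{'time_s': 0.1, 'joints': array([-1.212,  0.3  ,  1.522, -0.   ,  1.321, -0.067]), 'qvel': array([ 0.001, -0.002, -0.002, -0.001,  0.002, -0.001]), 'joint_efforts': array([  0.002, -53.264, -35.328,   0.071,   0.024,  -0.   ]), 'tool_pos': array([ 227.129, -500.768,  302.152]), 'eef_rot': array([-0.   ,  0.977,  0.211, -0.   ]), 'contact_force': array([-0.385,  1.611,  0.147]), 'torque': array([0.036, 0.045, 0.012]), 'finger_force': 0.0, 'gripper_width': 94.10667643324334}
```

View pics/a.png

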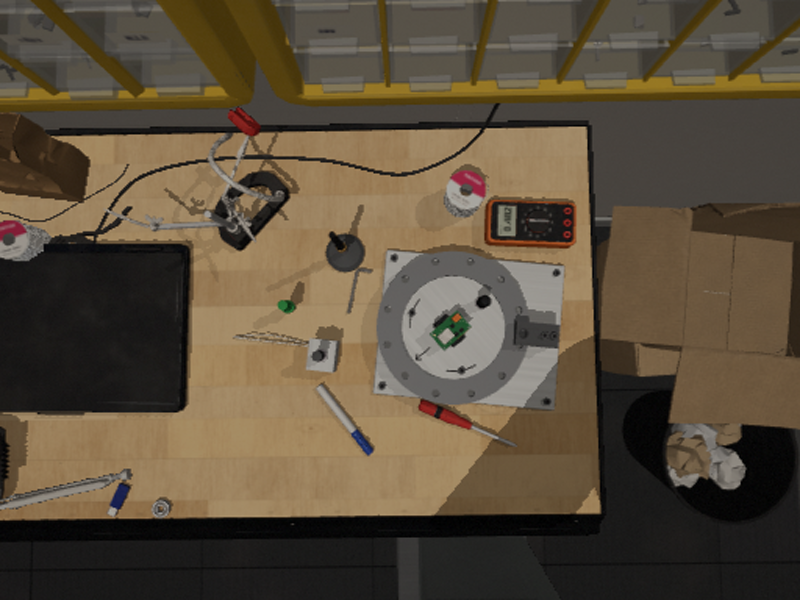

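View pics/b.png

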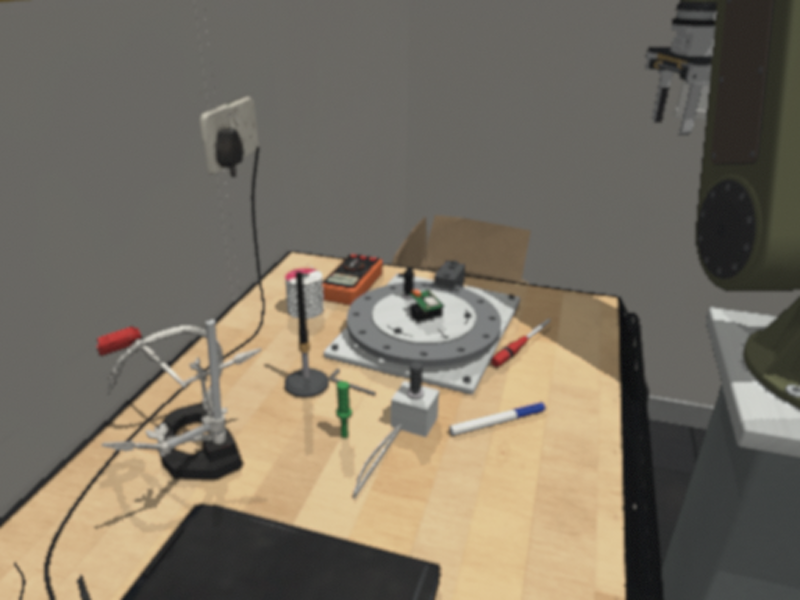

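The top view (800x600) shows the turntable around (453,327), the crank at (484,301), the arrow near (420,356) and the mast foot at (345,252). The pin block is at (322,355) and the bush arm at (537,332). The side view shows the same things, and a green look-alike pin. Next I measure them.

```bash
python3 - <<'E'
from h import *
np.set_printoptions(precision=1,suppress=True)
a=cv2.imread('pics/raw_top.png')
hsv=cv2.cvtColor(a,cv2.COLOR_BGR2HSV)
s=1/1.5625
def P(u,v,z): return onz('top',u*s,v*s,z)
for n,u,v,z in [('axis',453,327,40),('crank top',484,301,86),('arrow',417,360,40),('mastfoot',345,253,8),('masttop',335,238,168),('pin top',319,355,85),('block',322,355,42),('bush',523,333,58),('armend',558,333,58),('reel',467,185,69),('mm',530,222,42)]:
  print(n,P(u,v,z))
cr=a[150:275,195:370]; cv2.imwrite('pics/c.png',cv2.resize(cr,(800,571),interpolation=cv2.INTER_CUBIC))
E
```

```text
axis [574.4  73.1  40. ]
crank top [609.1  32.9  86. ]
arrow [527.  126.6  40. ]
mastfoot [690.7 233.9   8. ]
masttop [686.8 230.  168. ]
pin top [537.5 263.2  85. ]
block [536.3 265.2  42. ]
bush [564.1 -25.5  58. ]
armend [563.3 -75.4  58. ]
reel [777.8  51.   69. ]
mm [727.7 -43.6  42. ]
```

View pics/c.png

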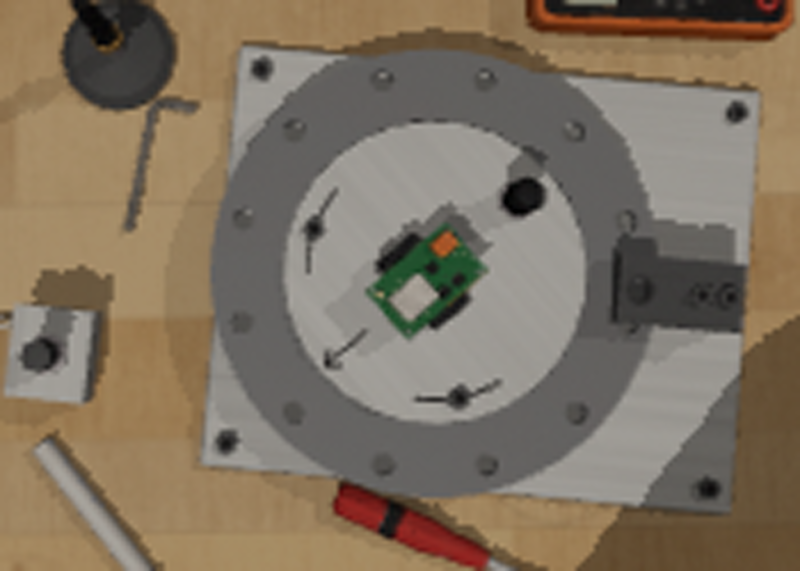

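The zoomed crop shows the arrow tip at (327,368), the crank knob at (523,196) and the bush mouth at (640,290). All twelve holes show except the one at about (632,327), which is partly under the arm.

```bash
python3 - <<'E'
from h import *
np.set_printoptions(precision=1,suppress=True)
k=800/175
def P(u,v,z): return onz('top',195+u/k,150+v/k,z)
H=np.array([P(u,v,36) for u,v in [(383,78),(486,78),(575,130),(627,220),(243,216),(294,128),(242,321),(294,412),(384,464),(488,464),(577,412)]])[:,:2]
A=np.c_[2*H,np.ones(len(H))]; x=np.linalg.lstsq(A,(H**2).sum(1),rcond=None)[0]; c=x[:2]; r=np.sqrt(x[2]+c@c)
print('axis',c,r)
ang=lambda p: np.degrees(np.arctan2(p[1]-c[1],p[0]-c[0]))
ph=np.array([ang(h) for h in H]); print(ph, 'phase mod30',ph%30)
B=P(640,290,58); print('bush',B,ang(B),np.hypot(*(B[:2]-c)))
T=P(327,368,40); print('tip',T,ang(T),np.hypot(*(T[:2]-c)))
K=P(523,196,86); print('crank',K,ang(K),np.hypot(*(K[:2]-c)))
# plate corners bolts
cor=[P(u,v,12)[:2] for u,v in [(262,68),(736,112),(708,488),(227,441)]]
print('bolts',np.array(cor), [ang(cor[1]*.5+cor[2]*.5-(cor[0]+cor[3])*.5+c)])
# mast foot blob
a=cv2.imread('pics/raw_top.png'); g=a.max(2)
m=(g<95).astype(np.uint8); m[:, :200]=0; m[:130]=0; m[178:]=0; m[:,236:]=0
n,l,st,ce=cv2.connectedComponentsWithStats(m); i=1+st[1:,4].argmax(); print(st[i],ce[i])
M=P(119,55,6); print('mast',M,ang(M),np.hypot(*(M[:2]-c)))
pt=P(40,354,85.0); print('pin top',pt)
bl=P(47,352,42); print('block top',bl)
E
```

```text
axis [575.2  72.5] 100.3227119323055
[  13.9  -16.2  -46.2  -76.4   73.6   43.8  104.1  134.4  164.3 -165.8
 -136. ] phase mod30 [13.9 13.8 13.8 13.6 13.6 13.8 14.1 14.4 14.3 14.2 14. ]
bush [563.3 -26.1  58. ] -96.86992477005667 99.25852548667149
tip [526.8 127.4  40. ] 131.40228590422356 73.20040039811158
crank [608.6  33.6  86. ] -49.30016192337296 51.20781651243278
bolts [[681.9 158.3]
 [655.  -87.5]
 [462.  -66.9]
 [489.1 178.9]] [np.float64(-96.26733426592595)]
[208 148  28  30 519] [220.6 161.4]
mast [690.7 233.5   6. ] 54.34674388258507 198.2150646715168
pin top [537.  264.1  85. ]
block top [536.8 267.   42. ]
```

servo_tool --plan '[{"slide": [0.95, -0.545, 0], "rotation": [0, 0, -1]}, {"slide": [0.95, -0.545, 0], "rotation": [0, 0, -1]}, {"slide": [0.95, -0.545, 0], "rotation": [0, 0, -1]}, {"slide": [0.95, -0.545, 0], "rotation": [0, 0, -1]}, {"slide": [0.95, -0.545, 0], "rotation": [0, 0, -1]}, {"slide": [0.95, -0.545, 0], "rotation": [0, 0, -1]}]' --claw -0.1

```text
time_s: 0.7
tool_pos: [323.6, -367.0, 302.5]
eef_rot: [-0.0, 0.82, 0.572, -0.0]
contact_force: [-0.1, -0.5, -0.6]
gripper_width: 49.8
finger_force: 0.0
```

```bash
cat >> h.py <<'E'
from scipy.spatial.transform import Rotation as Ro
def go(*tgts):
    "tgts: (x,y,z,yaw_x deg) TCP targets; each from the measured pose now; prints slide/rotation fractions"
    s=read_state(); p=np.array(s['tool_pos']); q=np.array(s['eef_rot']); R=Ro.from_quat(q[[1,2,3,0]])
    yaw=np.degrees(np.arctan2(*R.as_matrix()[[1,0],0]))
    print('t',round(s['time_s'],2),'p',p.round(2),'yaw',round(yaw,2),'F',np.array(s['contact_force']).round(1),'w',round(s['gripper_width'],1),'ff',round(s['finger_force'],1))
    for x,y,z,w in tgts:
        d=R.inv().apply(np.array([x,y,z])-p)/150
        T=Ro.from_euler('z',w,degrees=True)*Ro.from_matrix(np.diag([1.,-1,-1]))
        r=np.degrees((R.inv()*T).as_rotvec())/45
        print('slide',d.round(4),'rot',r.round(4))
E
python3 -c "
from h import *
go((610,32,260,131))"
```

```text
t 0.7 p [ 323.58 -366.97  302.53] yaw 69.79 F [-0.1 -0.5 -0.6] w 49.8 ff 0.0
slide [3.1556 0.8733 0.2837] rot [-2.0000e-04 -3.0000e-04 -1.3601e+00]
```

servo_tool --plan '[{"slide": [1, 0.5, 0], "rotation": [0, 0, -0.8]}, {"slide": [1, 0.5, 0], "rotation": [0, 0, -0.8]}, {"slide": [1, 0.5, 0], "rotation": [0, 0, -0.8]}, {"slide": [1, 0.5, 0], "rotation": [0, 0, -0.8]}, {"slide": [1, 0.5, 0], "rotation": [0, 0, -0.8]}]'

```text
time_s: 1.2
tool_pos: [447.4, -251.9, 302.2]
eef_rot: [-0.0, 0.603, 0.798, 0.0]
contact_force: [0.2, -0.9, 0.0]
gripper_width: 42.6
finger_force: 0.0
```

```bash
python3 -c "
from h import *
go((610,32,260,131))"
```

```text
t 1.2 p [ 447.4  -251.9   302.24] yaw 105.81 F [ 0.2 -0.9  0. ] w 42.6 ff 0.0
slide [1.5255 1.5588 0.2822] rot [-2.000e-04 -1.000e-03 -5.598e-01]
```

servo_tool --plan '[{"slide": [0.95, 0.95, 0.1], "rotation": [0, 0, -0.56]}, {"slide": [0.95, 0.95, 0.1], "rotation": [0, 0, -0.56]}, {"slide": [0.95, 0.95, 0.1], "rotation": [0, 0, -0.56]}, {"slide": [0.95, 0.95, 0.1], "rotation": [0, 0, -0.56]}, {"slide": [0.95, 0.95, 0.1], "rotation": [0, 0, -0.56]}]'

```text
time_s: 1.7
tool_pos: [546.8, -75.2, 286.8]
eef_rot: [-0.001, 0.417, 0.909, 0.0]
contact_force: [0.2, -1.3, -0.4]
gripper_width: 42.3
finger_force: 0.0
```

```bash
python3 -c "
from h import *
go((610,32,260,131))"
```

```text
t 1.7 p [546.78 -75.22 286.78] yaw 130.66 F [ 0.2 -1.3 -0.4] w 42.3 ff 0.0
slide [0.2674 0.7855 0.1786] rot [-0.0004 -0.0016 -0.0076]
```

servo_tool --plan '[{"slide": [0.268, 0.787, 0.18], "rotation": [0, 0, 0]}, {"slide": [0.268, 0.787, 0.18], "rotation": [0, 0, 0]}, {"slide": [0.268, 0.787, 0.18], "rotation": [0, 0, 0]}, {"slide": [0.268, 0.787, 0.18], "rotation": [0, 0, 0]}, {"slide": [0.268, 0.787, 0.18], "rotation": [0, 0, 0]}]'

```text
time_s: 2.2
tool_pos: [609.0, 27.8, 260.3]
eef_rot: [-0.0, 0.419, 0.908, -0.0]
contact_force: [-0.1, -0.4, 0.4]
gripper_width: 42.4
finger_force: 0.0
```

```bash
python3 -c "
from h import *
go((610,32,150,131))
w=save('wrist','w1.png'); cv2.imwrite('pics/d.png',w[:,:,::-1])"
```

```text
t 2.2 p [608.95  27.79 260.3 ] yaw 130.48 F [-0.1 -0.4  0.4] w 42.4 ff 0.0
slide [0.0165 0.0242 0.7353] rot [-0.0011 -0.0005 -0.0115]
```

View pics/d.png

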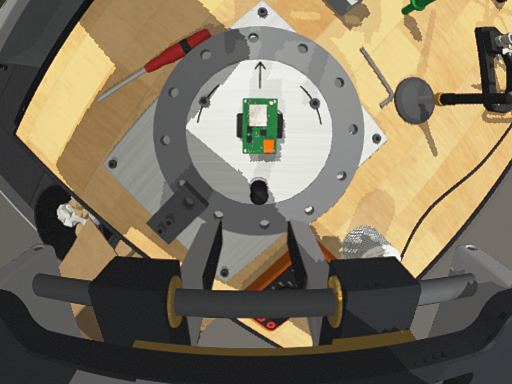

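The wrist view shows the knob at (259,192), between and ahead of the fingers. The arrow tip is at (260,63), the mast foot at (412,101), the bush arm at (180,210), and the holes are clear.

```bash
cat >> h.py <<'E'
def wray(u,v,s=None):
    s=s or read_state(); c=camera_info('wrist'); f=192/np.tan(np.radians(c['fovy'])/2)
    a=np.array([u-c['cx'],v-c['cy']]); r=np.hypot(*a); t=r/f
    d=np.array([*(a/max(r,1e-9)*np.sin(t)),np.cos(t)])
    T=np.array(c['T_tool_cam']); q=np.array(s['eef_rot']); R=Ro.from_quat(q[[1,2,3,0]]).as_matrix()
    return R@T[:3,3]+s['tool_pos'], R@(T[:3,:3]@d)
def wz(u,v,z,s=None):
    o,d=wray(u,v,s); return o+d*(z-o[2])/d[2]
def circ(H):
    H=np.asarray(H)[:,:2]; x=np.linalg.lstsq(np.c_[2*H,np.ones(len(H))],(H**2).sum(1),rcond=None)[0]
    return x[:2],np.sqrt(x[2]+x[:2]@x[:2])
E
python3 - <<'E'
from h import *
np.set_printoptions(precision=1,suppress=True)
H=[wz(u,v,36) for u,v in [(253,38),(303,48),(341,82),(353,129),(342,177),(310,210),(264,224),(218,215),(166,140),(175,90),(206,53)]]
c,r=circ(H); print('axis',c,r)
ang=lambda p: np.degrees(np.arctan2(p[1]-c[1],p[0]-c[0]))
print(np.array([ang(h) for h in H])%30)
T=wz(260,63,40);print('tip',T,ang(T),np.hypot(*(T[:2]-c)))
M=wz(412,101,6);print('mast',M,ang(M),np.hypot(*(M[:2]-c)))
K=wz(259,197,86);print('knob',K,ang(K),np.hypot(*(K[:2]-c)))
B=wz(167,221,58);print('bush',B,ang(B))
E
```

```text
axis [576.1  74.1] 99.9606515669248
[14.7 14.4 13.8 14.  13.  13.9 13.2 13.3 14.1 12.8 13.9]
tip [529.6 128.2  40. ] 130.72799184822395 71.40478411081473
mast [689.9 229.8   6. ] 53.84436717117735 192.84079398791232
knob [610.3  31.3  86. ] -51.399012523967706 54.67623980201431
bush [559.6 -56.9  58. ] -97.2218597740299
```

servo_tool --plan '[{"slide": [0.01, 0.027, 0.3], "rotation": [0, 0, 0]}, {"slide": [0.01, 0.027, 0.55], "rotation": [0, 0, 0]}, {"slide": [0.01, 0.027, 0.735], "rotation": [0, 0, 0]}, {"slide": [0.01, 0.027, 0.735], "rotation": [0, 0, 0]}]'

```text
time_s: 2.65
tool_pos: [609.7, 31.1, 147.4]
eef_rot: [-0.003, 0.419, 0.908, -0.001]
contact_force: [-0.3, 0.1, -0.3]
gripper_width: 42.4
finger_force: 0.0
```

servo_tool --plan '[{"slide": [0, 0, 0], "rotation": [0, 0, 0]}, {"slide": [0, 0, 0], "rotation": [0, 0, 0]}, {"slide": [0, 0, 0], "rotation": [0, 0, 0]}, {"slide": [0, 0, 0], "rotation": [0, 0, 0]}]' --claw -0.55

```text
time_s: 3.05
tool_pos: [611.6, 32.7, 151.6]
eef_rot: [0.001, 0.418, 0.908, 0.0]
contact_force: [-0.6, 0.4, 0.3]
gripper_width: 21.4
finger_force: 0.0
```

```bash
python3 - <<'E'
from h import *
ax=np.array([575.5,73.2]); off=0
T=[]
for a in (-49.3,-69.3,-89.3,-109.3,-126):
    r=np.radians(a); T.append((ax[0]+55*np.cos(r),ax[1]+55*np.sin(r),150,a+180))
print(np.round(T,1)); go(*T)
E
```

```text
[[611.4  31.5 150.  130.7]
 [594.9  21.8 150.  110.7]
 [576.2  18.2 150.   90.7]
 [557.3  21.3 150.   70.7]
 [543.2  28.7 150.   54. ]]
t 3.05 p [611.59  32.69 151.63] yaw 130.59 F [-0.6  0.4  0.3] w 21.4 ff 0.0
slide [-0.005  -0.0063  0.0108] rot [ 0.0017  0.0015 -0.0024]
slide [ 0.0168 -0.1317  0.0106] rot [0.0019 0.0012 0.442 ]
slide [ 0.0803 -0.2421  0.0104] rot [2.100e-03 8.000e-04 8.864e-01]
slide [ 0.1777 -0.3242  0.0102] rot [2.3000e-03 4.0000e-04 1.3309e+00]
slide [ 0.2766 -0.3637  0.01  ] rot [2.400e-03 1.000e-04 1.702e+00]
```

servo_tool --plan '[{"slide": [-0.004, -0.038, 0.005], "rotation": [0, 0, 0.111]}, {"slide": [0.0, -0.07, 0.008], "rotation": [0, 0, 0.222]}, {"slide": [0.0075, -0.101, 0.008], "rotation": [0, 0, 0.333]}, {"slide": [0.017, -0.131, 0.008], "rotation": [0, 0, 0.444]}, {"slide": [0.029, -0.161, 0.008], "rotation": [0, 0, 0.556]}, {"slide": [0.044, -0.189, 0.008], "rotation": [0, 0, 0.667]}, {"slide": [0.061, -0.216, 0.008], "rotation": [0, 0, 0.778]}, {"slide": [0.081, -0.242, 0.008], "rotation": [0, 0, 0.889]}, {"slide": [0.081, -0.242, 0.008], "rotation": [0, 0, 0.889]}]'

```text
time_s: 3.95
tool_pos: [575.7, 18.4, 149.8]
eef_rot: [0.0, 0.704, 0.71, 0.0]
contact_force: [-0.1, -1.0, -0.2]
gripper_width: 21.3
finger_force: 0.0
```

```bash
python3 - <<'E'
from h import *
ax=np.array([575.5,73.2]); off=0
T=[]
for a in (-89.3,-94.3,-99.3,-104.3,-109.3,-114.3,-119.3,-124.3):
    r=np.radians(a); T.append((ax[0]+55*np.cos(r),ax[1]+55*np.sin(r),150,a+180))
print(np.round(T,1)); go(*T)
E
```

```text
[[576.2  18.2 150.   90.7]
 [571.4  18.4 150.   85.7]
 [566.6  18.9 150.   80.7]
 [561.9  19.9 150.   75.7]
 [557.3  21.3 150.   70.7]
 [552.9  23.1 150.   65.7]
 [548.6  25.2 150.   60.7]
 [544.5  27.8 150.   55.7]]
t 3.95 p [575.72  18.38 149.84] yaw 90.51 F [-0.1 -1.  -0.2] w 21.3 ff 0.0
slide [-0.0012  0.003  -0.0011] rot [ 0.001   0.     -0.0042]
slide [ 0.0001 -0.0289 -0.0011] rot [0.001  0.     0.1069]
slide [ 0.0042 -0.0607 -0.0011] rot [ 0.001 -0.     0.218]
slide [ 0.011  -0.0919 -0.0012] rot [ 1.000e-03 -1.000e-04  3.291e-01]
slide [ 0.0205 -0.1225 -0.0012] rot [ 1.000e-03 -1.000e-04  4.403e-01]
slide [ 0.0326 -0.1521 -0.0012] rot [ 1.000e-03 -2.000e-04  5.514e-01]
slide [ 0.0473 -0.1805 -0.0012] rot [ 1.000e-03 -2.000e-04  6.625e-01]
slide [ 0.0644 -0.2075 -0.0012] rot [ 1.000e-03 -3.000e-04  7.736e-01]
```

servo_tool --plan '[{"slide": [0.0, -0.029, 0], "rotation": [0, 0, 0.107]}, {"slide": [0.004, -0.061, 0], "rotation": [0, 0, 0.218]}, {"slide": [0.011, -0.092, 0], "rotation": [0, 0, 0.33]}, {"slide": [0.0205, -0.1225, 0], "rotation": [0, 0, 0.44]}, {"slide": [0.0325, -0.152, 0], "rotation": [0, 0, 0.55]}, {"slide": [0.047, -0.1805, 0], "rotation": [0, 0, 0.66]}, {"slide": [0.064, -0.2075, 0], "rotation": [0, 0, 0.774]}, {"slide": [0.076, -0.223, 0], "rotation": [0, 0, 0.834]}, {"slide": [0.076, -0.223, 0], "rotation": [0, 0, 0.834]}, {"slide": [0.076, -0.223, 0], "rotation": [0, 0, 0.834]}]'

```text
time_s: 4.95
tool_pos: [542.4, 29.4, 149.4]
eef_rot: [0.0, 0.894, 0.448, 0.0]
contact_force: [-0.2, 0.2, -0.2]
gripper_width: 21.2
finger_force: 0.0
```

```bash
python3 - <<'E'
from h import *
go()
w=save('wrist','w2.png'); cv2.imwrite('pics/e.png',cv2.resize(w[:,:,::-1],(800,600),interpolation=cv2.INTER_CUBIC))
t=save('top','t2.png')
E
```

```text
t 4.95 p [542.44  29.44 149.38] yaw 53.24 F [-0.2  0.2 -0.2] w 21.2 ff 0.0
```

View pics/e.png

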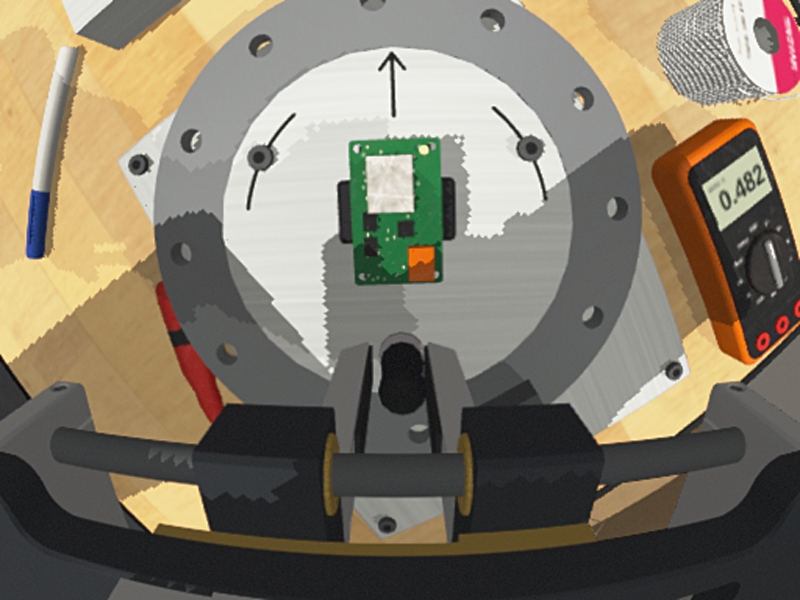

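The wrist view shows the knob inside the fork at (403,375) and the arrow tip at (393,54). Eight holes are clear, e.g. (261,45), (617,208) and (180,252), and the board is clear of the gripper.

```bash
python3 - <<'E'
from h import *
np.set_printoptions(precision=1,suppress=True)
s=1/1.5625
H=[wz(u*s,v*s,36) for u,v in [(261,45),(492,20),(582,98),(617,208),(592,316),(191,140),(180,252),(228,353)]]
c,r=circ(H); print('axis',c,r)
ang=lambda p: np.degrees(np.arctan2(p[1]-c[1],p[0]-c[0]))
a=np.array([ang(h) for h in H])%30; print(a,a.mean())
T=wz(393*s,54*s,40);T2=wz(394*s,115*s,40);print('tip',T,ang(T),np.hypot(*(T[:2]-c)),ang(T2))
t=cv2.imread('pics/raw_t2.png'); print(t.shape)
cv2.imwrite('pics/f.png',cv2.resize(t[140:275,195:370],(778,600),interpolation=cv2.INTER_CUBIC))
E
```

```text
axis [575.3  73.6] 99.30247385302495
[29.2 29.2 29.1 29.  29.2 29.3 29.  29.5] 29.187670097882993
tip [617.  132.1  40. ] 54.53758842531845 71.83227198174555 54.78034611108569
(384, 512, 3)
```

View pics/f.png

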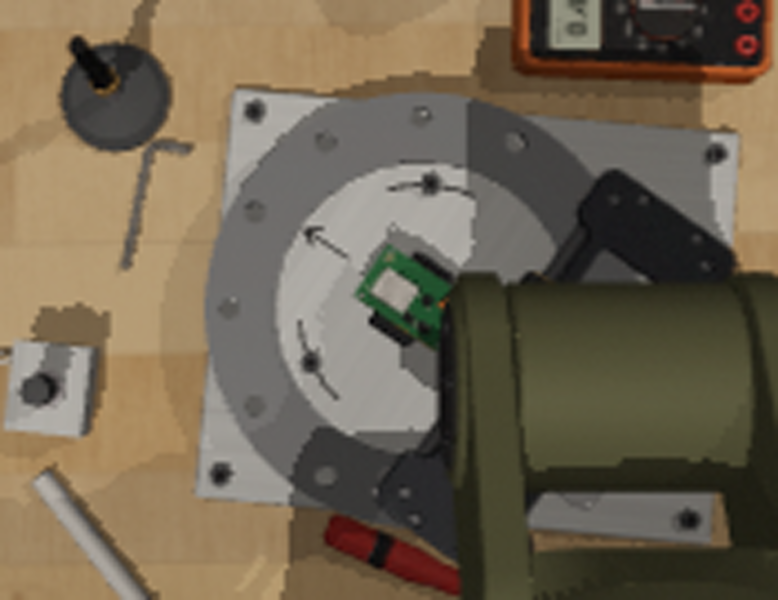

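The top view now shows the arrow pointing up-left at the mast: tip (307,230), tail (347,258). Seven holes can be seen.

```bash
python3 - <<'E'
from h import *
np.set_printoptions(precision=2,suppress=True)
k=778/175
P=lambda u,v,z: onz('top',195+u/k,140+v/k,z)
H=[P(u,v,36) for u,v in [(421,115),(516,142),(326,141),(254,210),(229,307),(254,405),(326,474)]]
c,r=circ(H); print('axis',c,r)
for c in (c,np.array([575.2,72.5])):
  ang=lambda p: np.degrees(np.arctan2(p[1]-c[1],p[0]-c[0]))
  a=np.array([ang(h) for h in H])%30; print(a,a.mean())
  T=P(307,230,40);T2=P(347,258,40);print('tip',T,ang(T),ang(T2),np.degrees(np.arctan2(*(T-T2)[[1,0]])))
  M=P(116,96,6); print('mast',M,ang(M))
  # refined mast by foot contour ellipse
# old picture: arrow from dark pixels
E
```

```text
axis [575.32  73.7 ] 99.26071272378641
[28.58 28.66 28.58 28.99 29.37 29.78 29.6 ] 29.080359571783585
tip [615.5  131.64  40.  ] 55.259021824413054 55.91380689668463 54.082188392520514
mast [691.8  233.38   6.  ] 53.88838202254719
[29.27 29.29 29.16 29.28 29.31 29.38 28.96] 29.23804794122713
tip [615.5  131.64  40.  ] 55.729350119485886 56.62469053770285 54.082188392520514
mast [691.8  233.38   6.  ] 54.06501968471321
```

servo_tool --plan '[{"slide": [0.0005, -0.015, 0], "rotation": [0, 0, 0.05]}, {"slide": [0.001, -0.0295, 0], "rotation": [0, 0, 0.102]}, {"slide": [0.001, -0.0295, 0], "rotation": [0, 0, 0.102]}]'

```text
time_s: 5.35
tool_pos: [538.8, 32.2, 149.2]
eef_rot: [0.0, 0.912, 0.411, -0.0]
contact_force: [0.7, 0.4, 0.0]
gripper_width: 21.3
finger_force: 0.2
```

servo_tool --plan '[{"slide": [0, 0, 0], "rotation": [0, 0, 0]}, {"slide": [0, 0, 0], "rotation": [0, 0, 0]}, {"slide": [0, 0, 0], "rotation": [0, 0, 0]}, {"slide": [0, 0, -0.3], "rotation": [0, 0, 0]}, {"slide": [0, 0, -0.6], "rotation": [0, 0, 0]}, {"slide": [0, 0, -0.6], "rotation": [0, 0, 0]}]' --claw -0.1

```text
time_s: 5.95
tool_pos: [540.4, 32.2, 244.9]
eef_rot: [0.002, 0.912, 0.411, 0.004]
contact_force: [-0.3, 0.0, 0.3]
gripper_width: 42.4
finger_force: 0.0
```

```bash
python3 - <<'E'
from h import *
go((537,264,230,53),(537,264,230,90))
w=save('wrist','w3.png')
t=save('side','s3.png')
E
```

```text
t 5.95 p [540.37  32.24 244.92] yaw 48.51 F [-0.3  0.   0.3] w 42.4 ff 0.0
slide [ 1.1418 -1.0412  0.0992] rot [ 0.0089 -0.0073 -0.0999]
slide [ 1.1418 -1.0412  0.0992] rot [ 0.011  -0.0041 -0.9221]
```

servo_tool --plan '[{"slide": [0.9, -0.82, 0.05], "rotation": [0, 0, 0]}, {"slide": [0.9, -0.82, 0.05], "rotation": [0, 0, 0]}, {"slide": [0.9, -0.82, 0.05], "rotation": [0, 0, 0]}, {"slide": [0.9, -0.82, 0.05], "rotation": [0, 0, 0]}, {"slide": [0.9, -0.82, 0.05], "rotation": [0, 0, 0]}, {"slide": [0.9, -0.82, 0.05], "rotation": [0, 0, 0]}]'

```text
time_s: 6.65
tool_pos: [535.7, 215.1, 230.0]
eef_rot: [-0.0, 0.912, 0.411, -0.001]
contact_force: [0.8, -0.4, 0.1]
gripper_width: 42.1
finger_force: 0.0
```

```bash
python3 - <<'E'
from h import *
go((537,264,147,50))
w=save('wrist','w4.png'); cv2.imwrite('pics/g.png',w[:,:,::-1])
E
```

```text
t 6.65 p [535.72 215.07 230.  ] yaw 48.56 F [ 0.8 -0.4  0.1] w 42.1 ff 0.0
slide [ 0.2515 -0.2088  0.553 ] rot [-0.0016  0.0031 -0.032 ]
```

View pics/g.png

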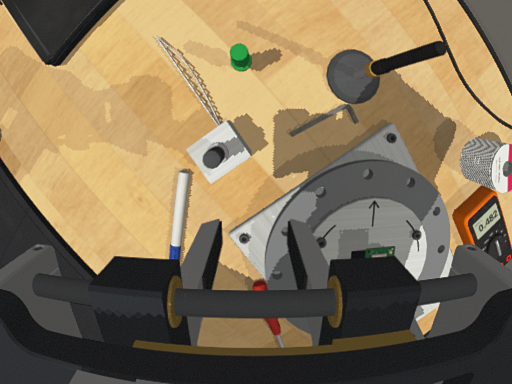

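The wrist view shows the pin's dark handle at (213,156) in the block. The green look-alike is at (240,57) and the mast foot at (354,76).

```bash
python3 - <<'E'
from h import *
np.set_printoptions(precision=2,suppress=True)
w=cv2.imread('pics/raw_w4.png'); cr=w[140:175,195:235]; g=cr.max(2)
m=(g<75).astype(np.uint8); n,l,st,ce=cv2.connectedComponentsWithStats(m)
for i in range(1,n):
  if st[i,4]>20: print(st[i],ce[i]+[195,140])
print(wz(211,158,85),wz(213,156,75),wz(354,76,6))
# block-top corners
print([wz(u,v,42)[:2] for u,v in ((224,121),(250,155),(211,183),(187,149))])
E
```

```text
[ 12   7  18  20 125] [218.06 153.06]
[537.84 267.31  85.  ] [538.1  267.31  75.  ] [692.87 234.13   6.  ]
[array([560.78, 283.93]), array([557.58, 244.97]), array([512.69, 249.64]), array([517.95, 288.32])]
```

servo_tool --plan '[{"slide": [0.264, -0.219, 0.05], "rotation": [0, 0, 0]}, {"slide": [0.264, -0.219, 0.1], "rotation": [0, 0, 0]}, {"slide": [0.264, -0.219, 0.25], "rotation": [0, 0, 0]}, {"slide": [0.264, -0.219, 0.45], "rotation": [0, 0, 0]}, {"slide": [0.264, -0.219, 0.547], "rotation": [0, 0, 0]}, {"slide": [0.264, -0.219, 0.547], "rotation": [0, 0, 0]}, {"slide": [0.264, -0.219, 0.547], "rotation": [0, 0, 0]}]'

```text
time_s: 7.4
tool_pos: [538.4, 265.8, 150.5]
eef_rot: [0.0, 0.912, 0.41, 0.0]
contact_force: [0.9, 1.3, 0.1]
gripper_width: 42.4
finger_force: 0.0
```

servo_tool --plan '[{"slide": [0, 0, 0], "rotation": [0, 0, 0]}, {"slide": [0, 0, 0], "rotation": [0, 0, 0]}, {"slide": [0, 0, 0], "rotation": [0, 0, 0]}, {"slide": [0, 0, 0], "rotation": [0, 0, 0]}, {"slide": [0, 0, 0], "rotation": [0, 0, 0]}]' --claw -1

```text
time_s: 7.9
tool_pos: [537.9, 266.5, 150.1]
eef_rot: [-0.0, 0.912, 0.411, 0.0]
contact_force: [-2.9, 2.3, 4.8]
gripper_width: 14.4
finger_force: 30.0
```

```bash
python3 - <<'E'
from h import *
go((537,266,230,48.5))
E
```

```text
t 7.9 p [537.87 266.46 150.09] yaw 48.48 F [-2.9  2.3  4.8] w 14.4 ff 30.0
slide [-0.0059 -0.0024 -0.5328] rot [-0.0001 -0.0006 -0.0006]
```

servo_tool --plan '[{"slide": [0, 0, -0.1], "rotation": [0, 0, 0]}, {"slide": [0, 0, -0.25], "rotation": [0, 0, 0]}, {"slide": [0, 0, -0.45], "rotation": [0, 0, 0]}, {"slide": [0, 0, -0.65], "rotation": [0, 0, 0]}, {"slide": [0, 0, -0.65], "rotation": [0, 0, 0]}]'

```text
time_s: 8.4
tool_pos: [538.9, 266.6, 252.4]
eef_rot: [0.0, 0.912, 0.411, 0.004]
contact_force: [-0.6, 1.0, -0.7]
gripper_width: 14.6
finger_force: 30.0
```

```bash
python3 - <<'E'
from h import *
go((564.2,-26,245,48.5))
E
```

```text
t 8.4 p [538.85 266.56 252.36] yaw 48.47 F [-0.6  1.  -0.7] w 14.6 ff 30.0
slide [-1.3484  1.4194  0.0451] rot [ 0.0042 -0.0082 -0.0006]
```

servo_tool --plan '[{"slide": [-0.875, 0.71, 0], "rotation": [0, 0, 0]}, {"slide": [-0.875, 0.71, 0], "rotation": [0, 0, 0]}, {"slide": [-0.875, 0.71, 0], "rotation": [0, 0, 0]}, {"slide": [-0.875, 0.71, 0], "rotation": [0, 0, 0]}, {"slide": [-0.875, 0.71, 0], "rotation": [0, 0, 0]}]'

```text
time_s: 8.9
tool_pos: [530.5, 95.0, 247.2]
eef_rot: [0.0, 0.913, 0.409, -0.0]
contact_force: [0.5, -0.1, -0.6]
gripper_width: 14.8
finger_force: 30.0
```

servo_tool --plan '[{"slide": [-0.875, 0.71, 0], "rotation": [0, 0, 0]}, {"slide": [-0.875, 0.71, 0], "rotation": [0, 0, 0]}, {"slide": [-0.875, 0.71, 0], "rotation": [0, 0, 0]}, {"slide": [-0.875, 0.71, 0.1], "rotation": [0, 0, 0]}, {"slide": [-0.875, 0.71, 0.15], "rotation": [0, 0, 0]}, {"slide": [-0.875, 0.71, 0.15], "rotation": [0, 0, 0]}, {"slide": [-0.875, 0.71, 0.15], "rotation": [0, 0, 0]}]'

```text
time_s: 9.6
tool_pos: [523.6, -70.0, 224.8]
eef_rot: [-0.0, 0.912, 0.411, -0.0]
contact_force: [0.7, -0.7, -0.6]
gripper_width: 14.2
finger_force: 30.0
```

```bash
python3 - <<'E'
from h import *
go((564.2,-26,205,48.5))
w=save('wrist','w5.png'); cv2.imwrite('pics/i.png',cv2.resize(w[60:384,80:470,::-1],(722,600),interpolation=cv2.INTER_CUBIC))
E
```

```text
t 9.6 p [523.58 -70.01 224.8 ] yaw 48.56 F [ 0.7 -0.7 -0.6] w 14.2 ff 30.0
slide [0.3991 0.0089 0.132 ] rot [-0.0004 -0.0001  0.0014]
```

View pics/i.png

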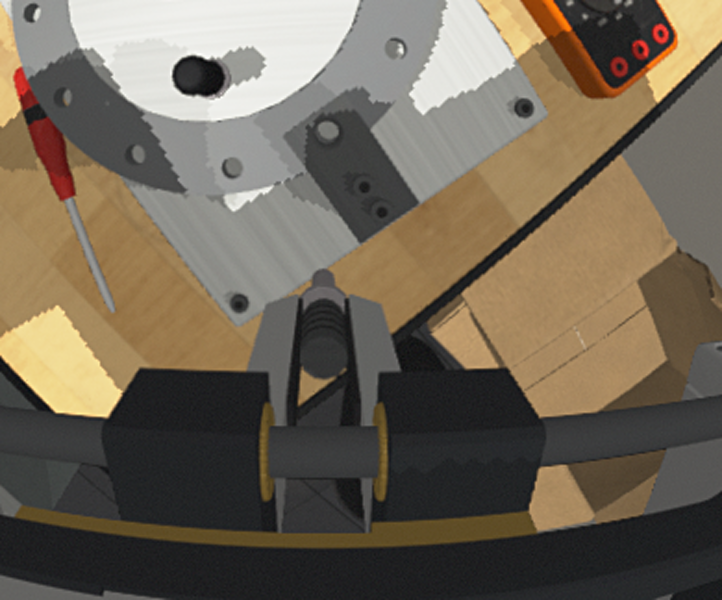

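The crop shows the bush mouth at (328,132) with solid plate lit under it. The pin tip is at (322,278), and neighbouring hole rims are at (397,48) and (232,168).

```bash
python3 - <<'E'
from h import *
np.set_printoptions(precision=2,suppress=True)
k=722/390
P=lambda u,v,z: wz(80+u/k,60+v/k,z)
s=read_state()
H=np.array([P(u,v,36) for u,v in [(397,48),(232,168),(138,154),(65,97),(32,13)]])[:,:2]
c,r=circ(H); print(c,r)
for c in (c,np.array([575.3,73.2])):
  ang=lambda p: np.degrees(np.arctan2(p[1]-c[1],p[0]-c[0]))
  B=P(328,132,58); a=np.array([ang(h) for h in H]); print(a,a%30,np.hypot(*(H-c).T),'bush',B,ang(B),ang(B)%30,np.hypot(*(B[:2]-c)))
print('tip',P(322,278,82.7),'tcp',s['tool_pos'])
# bush contour: bright blob in dark arm
w=cv2.imread('pics/raw_w5.png'); g=cv2.cvtColor(w,cv2.COLOR_BGR2GRAY)
x,y=80+328/k,60+132/k; print(g[int(y)-8:int(y)+9,int(x)-9:int(x)+10])
E
```

```text
[576.33  72.99] 100.17410202491858
[ -65.47 -125.73 -154.47  175.47  145.46] [24.53 24.27 25.53 25.47 25.46] [ 99.98 100.76  99.88  99.69 100.56] bush [565.48 -26.26  58.  ] -96.23749216298316 23.76250783701684 99.84694962351404
[ -64.99 -125.18 -154.11  175.54  145.22] [25.01 24.82 25.89 25.54 25.22] [100.6  100.33  99.04  98.64  99.59] bush [565.48 -26.26  58.  ] -95.63609032420236 24.363909675797643 99.94531087749964
tip [523.39 -69.95  82.7 ] tcp [523.65 -70.05 225.06]
[[ 98 101  97  75  61  56  59  56  56  56  57  55  58  60  65  65  64  62
   63]
 [ 99  99  74  59  57  53  52  53  51  52  51  48  53  57  62  61  64  66
   63]
 [ 99  74  57  53  53  56  63  81  83  82  66  56  45  50  53  64  64  63
   64]
 [102  90  58  52  64  95 120 122 119 120 119 108  70  47  48  55  66  64
   63]
 [104  82  55  65 107 125 124 123 121 123 123 122 113  81  54  49  59  62
   64]
 [ 89  62  57  82 121 124 123 122 121 119 118 122 122 114  79  50  52  63
   64]
 [ 61  57  63  84 124 121 121 122 122 119 119 120 121 115  84  46  47  59
   62]
 [ 58  58  68  85 118 122 120 121 122 121 119 120 120 122 109  52  47  56
   62]
 [ 58  61  71  79  93 120 121 121 122 120 121 119 121 123 111  50  46  54
   62]
 [ 58  56  65  76  80 116 121 121 121 123 122 121 122 121 102  50  48  55
   63]
 [ 59  57  57  75  79  90 112 119 123 122 124 122 116 106  68  48  51  57
   63]
 [ 61  58  53  61  78  72  82  99 112 116 115 109  86  67  48  49  49  57
   62]
 [ 62  60  57  52  73  73  73  74  78  88  87  77  63  49  45  49  55  61
   63]
 [ 64  60  58  54  54  62  71  75  70  71  69  67  56  48  49  52  58  65
   64]
 [ 62  62  60  59  52  48  53  61  63  58  56  48  49  50  53  56  64  64
   65]
 [ 62  65  63  60  57  54  50  51  52  49  52  52  52  54  54  58  64  63
   63]
 [ 64  64  64  60  60  57  53  54  57  55  54  53  56  58  60  63  64  61
   63]]
```

servo_tool --plan '[{"slide": [0.25, 0.007, 0], "rotation": [0, 0, 0]}, {"slide": [0.4015, 0.013, 0], "rotation": [0, 0, 0]}, {"slide": [0.4015, 0.013, 0.07], "rotation": [0, 0, 0]}, {"slide": [0.4015, 0.013, 0.14], "rotation": [0, 0, 0]}, {"slide": [0.4015, 0.013, 0.14], "rotation": [0, 0, 0]}, {"slide": [0.4015, 0.013, 0.14], "rotation": [0, 0, 0]}]'

```text
time_s: 10.25
tool_pos: [564.3, -28.0, 203.6]
eef_rot: [-0.0, 0.912, 0.41, -0.0]
contact_force: [-0.7, -0.3, -0.5]
gripper_width: 14.4
finger_force: 30.0
```

```bash
python3 - <<'E'
from h import *
go((565,-26.2,195,48.5))
w=save('wrist','w6.png'); s=save('side','s6.png')
a=cv2.resize(w[200:330,180:330,::-1],(690,598),interpolation=cv2.INTER_CUBIC)
cv2.imwrite('pics/j.png',a)
E
```

```text
t 10.25 p [564.33 -27.97 203.55] yaw 48.45 F [-0.7 -0.3 -0.5] w 14.4 ff 30.0
slide [ 0.0118 -0.0045  0.057 ] rot [-0.0007  0.0005 -0.0011]
```

View pics/j.png

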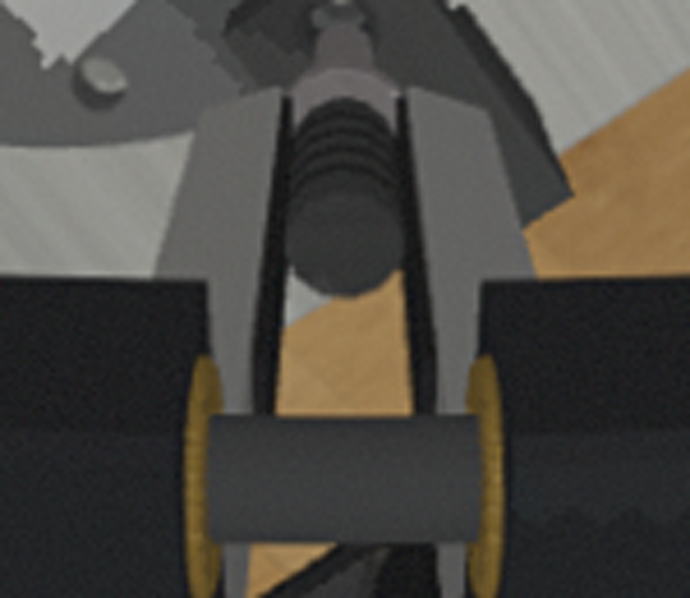

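servo_tool --plan '[{"slide": [0, 0, 0], "rotation": [0, 0, 0]}, {"slide": [0, 0, 0.015], "rotation": [0, 0, 0]}, {"slide": [0, 0, 0.025], "rotation": [0, 0, 0]}, {"slide": [0, 0, 0.025], "rotation": [0, 0, 0]}]'

```text
time_s: 10.75
tool_pos: [564.7, -27.7, 199.9]
eef_rot: [0.0, 0.912, 0.41, 0.0]
contact_force: [-0.2, -0.6, 0.8]
gripper_width: 14.5
finger_force: 30.0
```

```bash
python3 - <<'E'
from h import *
np.set_printoptions(precision=2,suppress=True)
go((565,-26.2,195,48.5))
# side view: pin tip vs bush
w=cv2.imread('pics/raw_w6.png')
P=lambda u,v,z: wz(180+u/4.6,200+v/4.6,z)
E
```

```text
t 10.75 p [564.74 -27.72 199.93] yaw 48.47 F [-0.2 -0.6  0.8] w 14.5 ff 30.0
slide [ 0.01 -0.01  0.03] rot [ 0. -0. -0.]
```

servo_tool --plan '[{"slide": [0.007, -0.006, 0], "rotation": [0, 0, 0]}, {"slide": [0.007, -0.006, 0.01], "rotation": [0, 0, 0]}, {"slide": [0.007, -0.006, 0.02], "rotation": [0, 0, 0]}, {"slide": [0.007, -0.006, 0.02], "rotation": [0, 0, 0]}]'

```text
time_s: 11.15
tool_pos: [564.6, -26.3, 196.5]
eef_rot: [-0.0, 0.912, 0.411, -0.0]
contact_force: [-0.3, 0.8, -0.9]
gripper_width: 14.2
finger_force: 30.0
```

```bash
python3 -c "
from h import *
go()"
```

```text
t 11.15 p [564.61 -26.27 196.53] yaw 48.48 F [-0.3  0.8 -0.9] w 14.2 ff 30.0
```

servo_tool --plan '[{"slide": [0, 0, 0.01], "rotation": [0, 0, 0]}, {"slide": [0, 0, 0.02], "rotation": [0, 0, 0]}, {"slide": [0, 0, 0.03], "rotation": [0, 0, 0]}, {"slide": [0, 0, 0.03], "rotation": [0, 0, 0]}]'

```text
time_s: 11.55
tool_pos: [564.7, -26.3, 192.1]
eef_rot: [-0.0, 0.912, 0.41, -0.0]
contact_force: [-0.1, -0.0, -1.3]
gripper_width: 14.4
finger_force: 30.0
```

```bash
python3 -c "
from h import *
go()"
```

```text
t 11.55 p [564.65 -26.33 192.11] yaw 48.47 F [-0.1 -0.  -1.3] w 14.4 ff 30.0
```

servo_tool --plan '[{"slide": [0, 0, 0.015], "rotation": [0, 0, 0]}, {"slide": [0, 0, 0.03], "rotation": [0, 0, 0]}, {"slide": [0, 0, 0.045], "rotation": [0, 0, 0]}, {"slide": [0, 0, 0.06], "rotation": [0, 0, 0]}, {"slide": [0, 0, 0.072], "rotation": [0, 0, 0]}, {"slide": [0, 0, 0.072], "rotation": [0, 0, 0]}]'

```text
time_s: 12.15
tool_pos: [564.6, -26.3, 181.3]
eef_rot: [-0.0, 0.912, 0.411, -0.0]
contact_force: [0.1, 0.2, -1.2]
gripper_width: 14.5
finger_force: 30.0
```

```bash
python3 -c "
from h import *
go()"
```

```text
t 12.15 p [564.64 -26.26 181.28] yaw 48.47 F [ 0.1  0.2 -1.2] w 14.5 ff 30.0
```

servo_tool --plan '[{"slide": [0, 0, 0.005], "rotation": [0, 0, 0]}, {"slide": [0, 0, 0.01], "rotation": [0, 0, 0]}, {"slide": [0, 0, 0.0145], "rotation": [0, 0, 0]}, {"slide": [0, 0, 0.0145], "rotation": [0, 0, 0]}]'

```text
time_s: 12.55
tool_pos: [564.7, -26.3, 179.3]
eef_rot: [-0.0, 0.912, 0.41, -0.0]
contact_force: [0.4, 0.0, -1.7]
gripper_width: 14.4
finger_force: 30.0
```

servo_tool --plan '[{"slide": [0, 0, 0.003], "rotation": [0, 0, 0]}, {"slide": [0, 0, 0.003], "rotation": [0, 0, 0]}]'

```text
time_s: 12.75
tool_pos: [564.7, -26.3, 178.9]
eef_rot: [-0.0, 0.912, 0.411, -0.0]
contact_force: [0.4, -0.5, -1.9]
gripper_width: 14.9
finger_force: 30.0
```

servo_tool --plan '[{"slide": [0, 0, 0.002], "rotation": [0, 0, 0]}, {"slide": [0, 0, 0.002], "rotation": [0, 0, 0]}]'

```text
time_s: 12.95
tool_pos: [564.7, -26.3, 178.7]
eef_rot: [0.0, 0.912, 0.41, 0.0]
contact_force: [0.9, 0.7, -1.9]
gripper_width: 14.6
finger_force: 30.0
```

servo_tool --plan '[{"slide": [0, 0, 0.002], "rotation": [0, 0, 0]}, {"slide": [0, 0, 0.002], "rotation": [0, 0, 0]}]'

```text
time_s: 13.15
tool_pos: [564.7, -26.3, 178.3]
eef_rot: [-0.0, 0.912, 0.41, -0.0]
contact_force: [0.4, -1.0, -0.5]
gripper_width: 14.5
finger_force: 30.0
```

servo_tool --plan '[{"slide": [0, 0, 0.0015], "rotation": [0, 0, 0]}, {"slide": [0, 0, 0.0015], "rotation": [0, 0, 0]}]'

```text
time_s: 13.35
tool_pos: [564.7, -26.3, 178.1]
eef_rot: [-0.0, 0.912, 0.411, -0.0]
contact_force: [-0.3, 0.3, -1.3]
gripper_width: 14.4
finger_force: 30.0
```

servo_tool --plan '[{"slide": [0, 0, 0.0015], "rotation": [0, 0, 0]}, {"slide": [0, 0, 0.0015], "rotation": [0, 0, 0]}]'

```text
time_s: 13.55
tool_pos: [564.7, -26.3, 177.9]
eef_rot: [0.0, 0.912, 0.41, 0.0]
contact_force: [0.1, 0.2, -1.0]
gripper_width: 14.5
finger_force: 30.0
```

servo_tool --plan '[{"slide": [0, 0, 0.0015], "rotation": [0, 0, 0]}, {"slide": [0, 0, 0.0015], "rotation": [0, 0, 0]}]'

```text
time_s: 13.75
tool_pos: [564.7, -26.3, 177.7]
eef_rot: [0.0, 0.912, 0.41, 0.0]
contact_force: [0.2, 0.1, -0.8]
gripper_width: 14.1
finger_force: 30.0
```

servo_tool --plan '[{"slide": [0, 0, 0.002], "rotation": [0, 0, 0]}, {"slide": [0, 0, 0.002], "rotation": [0, 0, 0]}]'

```text
time_s: 13.95
tool_pos: [564.8, -26.3, 177.5]
eef_rot: [0.0, 0.912, 0.41, 0.0]
contact_force: [0.7, 0.0, 0.8]
gripper_width: 14.4
finger_force: 30.0
```

```bash
python3 -c "
from h import *
go()
save('side','s7.png')
for i in range(5): get_image('side'); print(np.array(read_state()['contact_force']).round(2))"
```

```text
t 13.95 p [564.77 -26.31 177.46] yaw 48.47 F [0.7 0.  0.8] w 14.4 ff 30.0
[-0.1  -0.29  0.28]
[-0.11  0.16  1.13]
[0.22 0.21 0.01]
[ 0.18 -0.61  0.47]
[0.04 0.05 1.51]
```

Contact of about 2 N felt at 36 mm, so the pin rests on the plate inside the bush. I release it.

servo_tool --plan '[{"slide": [0, 0, 0], "rotation": [0, 0, 0]}, {"slide": [0, 0, 0], "rotation": [0, 0, 0]}, {"slide": [0, 0, 0], "rotation": [0, 0, 0]}, {"slide": [0, 0, -0.2], "rotation": [0, 0, 0]}, {"slide": [0, 0, -0.45], "rotation": [0, 0, 0]}, {"slide": [0, 0, -0.45], "rotation": [0, 0, 0]}]' --claw -0.1

```text
time_s: 14.85
tool_pos: [566.0, -26.4, 249.6]
eef_rot: [0.002, 0.912, 0.411, 0.003]
contact_force: [-0.0, -0.3, 1.1]
gripper_width: 42.4
finger_force: 0.0
```

```bash
python3 - <<'E'
from h import *
np.set_printoptions(precision=1,suppress=True)
ax=np.array([575.3,73.2])
a=np.radians(-129); k=ax+55*np.array([np.cos(a),np.sin(a)]); print(k)
go((*k,235,50),(*k,150,50))
s=save('side','s8.png')
B=[564.6,-26.3]
for z in (36,58,70,75,79,101,113): print(z,proj('side',[*B,z]))
u,v=proj('side',[*B,90]).astype(int)
cv2.imwrite('pics/s8c.png',s[v-20:v+30,u-30:u+30])
g=cv2.cvtColor(s,cv2.COLOR_RGB2GRAY); print(g[v-16:v+24:1,u-8:u+9:1])
E
```

```text
[540.7  30.5]
t 14.85 p [566.  -26.4 249.6] yaw 48.47 F [-0.  -0.3  1.1] w 42.4 ff 0.0
slide [ 0.2 -0.4  0.1] rot [ 0. -0. -0.]
slide [ 0.2 -0.4  0.7] rot [ 0. -0. -0.]
36 [284.8 183.2]
58 [285.3 175.3]
70 [285.5 170.9]
75 [285.6 169.1]
79 [285.7 167.6]
101 [286.2 159.4]
113 [286.4 154.8]
[[102 100  99  98 100  99 100  99  99 100  99 100 100 100 100 100 100]
 [100 100  99  99  99 100 100  99  98  99  99 100 100 100 100  99 101]
 [ 99 100  99  99  99 100 100 100 100  99 100  99 100 100 100 100 101]
 [ 99  98  99  99  99  99 100 100  99  99 100  99 100 100 101 101 102]
 [ 99  99  99  99 100 100  99 100 100  99 100 101 100 100 100 101 102]
 [ 98  99  99  99  99 100  99  98 100 101 100 101 101 101 101 100 101]
 [ 99  98  99  99 100  98  96  97  97  97  98 100 101 101 101 101 101]
 [ 99 100 100  99  99  94  87  85  87  87  90  97 100 101 100 100 101]
 [100 101 100 100  97  87  74  67  67  67  74  87  99 102 101 102 101]
 [ 98  99 100 100  93  78  61  53  53  53  59  78  95 101 102 101 101]
 [ 99 100 101 100  88  66  50  48  49  47  51  71  92 101 101 101 101]
 [ 99 100 102 100  86  59  43
[... 1330 characters left out ...]
 52  50  51  51  55  58  61  57  48  39  36  35  38  39  38]
 [ 89  62  48  46  48  47  47  50  50  47  39  31  30  33  35  35  35]
 [ 89  62  47  46  45  45  46  46  46  43  34  28  30  31  34  33  32]
 [ 81  59  47  46  46  46  45  46  45  41  34  26  28  27  30  30  28]
 [ 71  58  50  48  48  47  47  47  45  42  34  23  24  23  26  26  28]
 [ 73  66  60  55  51  50  50  50  48  43  34  25  23  21  25  26  30]
 [ 79  73  67  62  58  57  57  58  55  48  38  24  22  23  24  25  32]
 [ 97  90  80  72  67  65  65  66  64  55  41  29  23  25  25  28  38]
 [133 130 119 108  98  90  82  74  70  60  42  27  23  22  25  29  43]
 [163 172 170 162 153 141 123 107  96  82  54  30  22  24  24  29  43]]
```

The side view's numbers put the handle top at z≈113, so the pin stands on the plate in the bush. Back to the crank for the fine search.

servo_tool --plan '[{"slide": [0.173, -0.381, 0], "rotation": [0, 0, 0]}, {"slide": [0.173, -0.381, 0], "rotation": [0, 0, 0]}, {"slide": [0.173, -0.381, 0.1], "rotation": [0, 0, 0]}, {"slide": [0.173, -0.381, 0.1], "rotation": [0, 0, 0]}, {"slide": [0.173, -0.381, 0.35], "rotation": [0, 0, 0]}, {"slide": [0.173, -0.381, 0.6], "rotation": [0, 0, 0]}, {"slide": [0.173, -0.381, 0.664], "rotation": [0, 0, 0]}, {"slide": [0.173, -0.381, 0.664], "rotation": [0, 0, 0]}, {"slide": [0.173, -0.381, 0.664], "rotation": [0, 0, 0]}]'

```text
time_s: 15.8
tool_pos: [539.9, 30.8, 146.8]
eef_rot: [0.0, 0.912, 0.41, 0.001]
contact_force: [-0.2, 0.1, 0.1]
gripper_width: 42.3
finger_force: 0.0
```

servo_tool --plan '[{"slide": [0, 0, 0], "rotation": [0, 0, 0]}, {"slide": [0, 0, 0], "rotation": [0, 0, 0]}, {"slide": [0, 0, 0], "rotation": [0, 0, 0]}]' --claw -0.55

```text
time_s: 16.1
tool_pos: [539.4, 31.0, 146.1]
eef_rot: [0.0, 0.912, 0.41, 0.001]
contact_force: [-0.0, 0.1, -0.6]
gripper_width: 22.5
finger_force: 0.0
```

```bash
python3 - <<'E'
from h import *
go((540.3,30.8,150,48.5))
s=save('side','s9.png'); w=save('wrist','w9.png')
g=cv2.cvtColor(s,cv2.COLOR_RGB2GRAY); g0=cv2.imread('pics/raw_s8.png',0)
print(g[150:172,278:295]); 
cv2.imwrite('pics/k.png',np.hstack([cv2.resize(s[110:230,220:340,::-1],(400,400)),cv2.resize(w[192:384,160:352,::-1],(400,400))]))
E
```

```text
t 16.1 p [539.4   30.99 146.12] yaw 48.47 F [-0.   0.1 -0.6] w 22.5 ff 0.0
slide [ 0.0031  0.0054 -0.0259] rot [ 0.0012 -0.001  -0.0007]
[[ 52  57  61  62  63  64  59  44  33  34  37  41  43  46  48  48  47]
 [ 73  74  76  79  80  79  71  50  35  31  32  36  40  49  64  70  65]
 [ 94  94  94  94  94  92  80  55  33  29  31  32  42  62  82  85  75]
 [100 100 101 101  99  96  82  56  33  29  29  32  47  73  91  86  72]
 [101 103 102 102  98  94  81  57  36  28  31  32  50  77  91  81  65]
 [102 103 103 101  93  88  81  63  45  34  31  33  48  73  85  75  59]
 [102 103 102  96  86  85  86  78  61  48  38  33  43  65  75  70  58]
 [102 103 100  90  76  82  93  91  81  69  55  44  41  52  62  63  61]
 [103 104 101  88  72  80  94  98  94  86  77  65  54  50  55  65  74]
 [104 104 101  89  72  81  95  99  98  95  91  84  74  66  66  77  89]
 [104 104 102  90  75  83  96  98  97  95  95  91  85  77  74  84  96]
 [105 105 102  88  75  84  96  98  93  88  86  83  76  69  70  85  97]
 [104 104 101  89  76  84  96  94  83  72  64  59  52  52  65  87  97]
 [104 104 101  90  77  87  96  89  72  52  40  35  34  44  68  90  99]
 [104 104 101  91  82  93  98  88  65  40  27  27  32  54  79  95 100]
 [106 105 103  92  86  98  99  87  63  38  28  28  39  64  88  98  99]
 [106 107 104  94  86  95  98  86  60  34  27  27  38  64  87  97  99]
 [107 107 105  98  90  95  97  85  59  34  26  28  35  55  79  95  99]
 [108 107 106 101  94  97  96  85  59  35  28  26  33  52  77  94 101]
 [105 105 103  98  94  97  97  84  57  35  26  28  34  54  79  95 101]
 [ 98  96  93  92  93  97  97  82  56  34  26  28  36  56  81  95 100]
 [ 84  83  80  80  91  98  96  83  55  30  28  26  35  58  82  96 100]]
```

View pics/k.png

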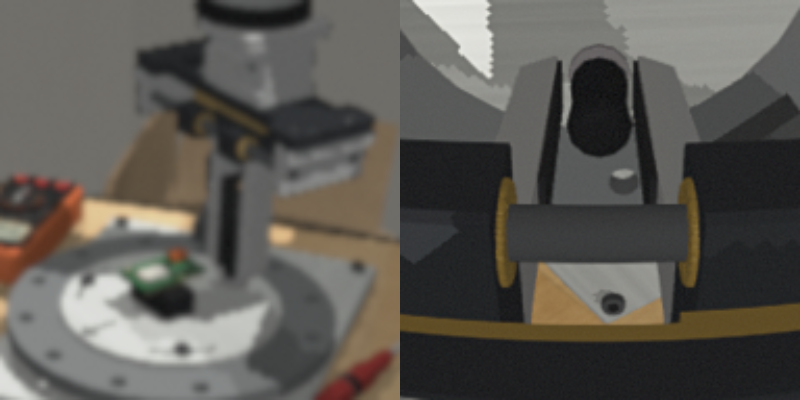

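The pin is hidden behind the gripper in this side view, and the wrist view shows the knob centred in the fork. So I push in small steps and lift clear after each one to check the pin.

servo_tool --plan '[{"slide": [0, -0.004, -0.02], "rotation": [0, 0, 0]}, {"slide": [0, -0.008, -0.02], "rotation": [0, 0, 0]}, {"slide": [0, -0.008, -0.02], "rotation": [0, 0, 0]}, {"slide": [0, -0.008, -0.02], "rotation": [0, 0, 0]}]'

```text
time_s: 16.6
tool_pos: [538.3, 31.8, 148.4]
eef_rot: [0.0, 0.912, 0.41, 0.0]
contact_force: [1.8, 0.4, 1.3]
gripper_width: 21.0
finger_force: 0.6
```

servo_tool --plan '[{"slide": [0, -0.003, 0], "rotation": [0, 0, 0]}, {"slide": [0, -0.003, 0], "rotation": [0, 0, 0]}, {"slide": [0, -0.003, 0], "rotation": [0, 0, 0]}]'

```text
time_s: 16.9
tool_pos: [537.9, 32.1, 148.3]
eef_rot: [0.0, 0.912, 0.41, 0.0]
contact_force: [0.8, -0.8, 1.7]
gripper_width: 21.2
finger_force: 0.7
```

```bash
python3 - <<'E'
from h import *
go()
E
```

```text
t 16.9 p [537.95  32.06 148.32] yaw 48.47 F [ 0.8 -0.8  1.7] w 21.2 ff 0.7
```

servo_tool --plan '[{"slide": [0, 0.011, 0], "rotation": [0, 0, 0]}, {"slide": [0, 0.011, 0], "rotation": [0, 0, 0]}, {"slide": [0, 0.011, -0.3], "rotation": [0, 0, 0]}, {"slide": [0, 0.011, -0.63], "rotation": [0, 0, 0]}, {"slide": [0, 0.011, -0.66], "rotation": [0, 0, 0]}, {"slide": [0, 0.011, -0.66], "rotation": [0, 0, 0]}]'

```text
time_s: 17.5
tool_pos: [539.3, 31.0, 248.2]
eef_rot: [0.0, 0.912, 0.41, 0.001]
contact_force: [0.5, -0.2, -0.4]
gripper_width: 21.1
finger_force: 0.0
```

```bash
cat > chk.py <<'E'
from h import *
go()
s=save('side','chk.png'); g=cv2.cvtColor(s,cv2.COLOR_RGB2GRAY)
c=g[146:176,284:289].mean(1).round().astype(int); print('rows146..',c)
E
python3 chk.py
```

```text
t 17.5 p [539.31  31.04 248.22] yaw 48.47 F [ 0.5 -0.2 -0.4] w 21.1 ff 0.0
rows146.. [ 78  77  78  86  96 100 100 101 101 102 102 101  92  76  61  54  49  46
  44  44  43  41  39  39  39  40  48  57  69  79]
```

The handle top moved from row 155 to row 159.3, so the pin has dropped about 12 mm. I check the seating at sub-pixel level and from the wrist force readings.

```bash
python3 - <<'E'
from h import *
np.set_printoptions(precision=2,suppress=True)
a=cv2.imread('pics/raw_s8.png',0).astype(float)
fr=[cv2.imread('pics/raw_chk.png',0).astype(float)]+[cv2.cvtColor(get_image('side'),cv2.COLOR_RGB2GRAY).astype(float) for _ in range(2)]
b=np.mean(fr,0)
from scipy.ndimage import shift
e=[]
ss=np.arange(2,7,.1)
for d in ss:
    q=shift(a,(d,-0.02*d),order=3); e.append(np.mean((q[157:178,283:290]-b[157:178,283:290])**2))
print('best shift',ss[int(np.argmin(e))],min(e))
print('expected', [ (proj('side',[564.6,-26.3,z])-proj('side',[564.6,-26.3,z+12]))[1] for z in (70,101)])
print(a[146:180,284:289].mean(1).round()); print(b[146:184,284:289].mean(1).round())
go((564.6,-26.3,200,48.5),(564.6,-26.3,195,48.5))
E
```

```text
best shift 4.100000000000001 179.07028743893883
expected [np.float64(4.434313365964556), np.float64(4.573309768930812)]
[ 98.  99.  99.  99.  99. 100.  99.  97.  89.  72.  59.  52.  49.  47.
  46.  46.  46.  46.  46.  45.  43.  43.  50.  60.  71.  79.  79.  75.
  73.  70.  64.  53.  43.  39.]
[ 81.  79.  79.  83.  92.  98. 100. 100. 101. 101. 102. 100.  92.  76.
  61.  54.  49.  46.  44.  44.  43.  41.  39.  39.  39.  41.  47.  57.
  69.  79.  78.  66.  51.  41.  40.  40.  42.  48.]
t 17.65 p [538.68  31.02 245.63] yaw 48.47 F [-0.3  0.2  0.1] w 21.2 ff 0.0
slide [-0.17  0.38  0.3 ] rot [-0.  0. -0.]
slide [-0.17  0.38  0.34] rot [-0.  0. -0.]
```

servo_tool --plan '[{"slide": [-0.172, 0.382, 0], "rotation": [0, 0, 0]}, {"slide": [-0.172, 0.382, 0], "rotation": [0, 0, 0]}, {"slide": [-0.172, 0.382, 0.1], "rotation": [0, 0, 0]}, {"slide": [-0.172, 0.382, 0.2], "rotation": [0, 0, 0]}, {"slide": [-0.172, 0.382, 0.27], "rotation": [0, 0, 0]}, {"slide": [-0.172, 0.382, 0.27], "rotation": [0, 0, 0]}, {"slide": [-0.172, 0.382, 0.27], "rotation": [0, 0, 0]}, {"slide": [-0.172, 0.382, 0.27], "rotation": [0, 0, 0]}]' --claw -1

```text
time_s: 18.45
tool_pos: [565.1, -26.2, 207.4]
eef_rot: [0.0, 0.912, 0.411, 0.0]
contact_force: [0.3, 0.3, 0.5]
gripper_width: 0.2
finger_force: 0.0
```

servo_tool --plan '[{"slide": [0, 0, 0.01], "rotation": [0, 0, 0]}, {"slide": [0, 0, 0.02], "rotation": [0, 0, 0]}, {"slide": [0, 0, 0.027], "rotation": [0, 0, 0]}, {"slide": [0, 0, 0.027], "rotation": [0, 0, 0]}]'

```text
time_s: 18.85
tool_pos: [564.9, -26.3, 202.6]
eef_rot: [-0.0, 0.912, 0.41, -0.0]
contact_force: [0.0, 0.1, -0.2]
gripper_width: 0.4
finger_force: 0.0
```

```bash
python3 -c "
from h import *
go((564.6,-26.3,198,48.5))"
```

```text
t 18.85 p [564.89 -26.28 202.63] yaw 48.47 F [ 0.   0.1 -0.2] w 0.4 ff 0.0
slide [-0.0014 -0.0013  0.0308] rot [-0.0002  0.0001 -0.0007]
```

Lowering gently in small steps until I feel the pin's top.

servo_tool --plan '[{"slide": [0, 0, 0.01], "rotation": [0, 0, 0]}, {"slide": [0, 0, 0.018], "rotation": [0, 0, 0]}, {"slide": [0, 0, 0.018], "rotation": [0, 0, 0]}]'

```text
time_s: 19.15
tool_pos: [564.9, -26.3, 199.8]
eef_rot: [-0.0, 0.912, 0.41, -0.0]
contact_force: [-0.1, 0.1, -0.1]
gripper_width: 0.2
finger_force: 0.0
```

servo_tool --plan '[{"slide": [0, 0, 0.0025], "rotation": [0, 0, 0]}, {"slide": [0, 0, 0.0025], "rotation": [0, 0, 0]}]'

```text
time_s: 19.35
tool_pos: [564.9, -26.3, 199.7]
eef_rot: [-0.0, 0.912, 0.41, -0.0]
contact_force: [-0.3, 0.4, 0.2]
gripper_width: 0.2
finger_force: 0.0
```

servo_tool --plan '[{"slide": [0, 0, 0.0025], "rotation": [0, 0, 0]}, {"slide": [0, 0, 0.0025], "rotation": [0, 0, 0]}]'

```text
time_s: 19.55
tool_pos: [564.9, -26.3, 199.3]
eef_rot: [-0.0, 0.912, 0.41, -0.0]
contact_force: [0.5, -0.4, -0.4]
gripper_width: 0.2
finger_force: 0.0
```

servo_tool --plan '[{"slide": [0, 0, 0.0025], "rotation": [0, 0, 0]}, {"slide": [0, 0, 0.0025], "rotation": [0, 0, 0]}]'

```text
time_s: 19.75
tool_pos: [564.9, -26.3, 198.9]
eef_rot: [-0.0, 0.912, 0.41, -0.0]
contact_force: [0.7, 0.2, -0.7]
gripper_width: 0.8
finger_force: 0.0
```

servo_tool --plan '[{"slide": [0, 0, 0.0025], "rotation": [0, 0, 0]}, {"slide": [0, 0, 0.0025], "rotation": [0, 0, 0]}]'

```text
time_s: 19.95
tool_pos: [565.0, -26.3, 198.6]
eef_rot: [0.0, 0.912, 0.41, 0.0]
contact_force: [0.1, -0.6, -0.1]
gripper_width: 0.1
finger_force: 0.0
```

servo_tool --plan '[{"slide": [0, 0, 0.0025], "rotation": [0, 0, 0]}, {"slide": [0, 0, 0.0025], "rotation": [0, 0, 0]}]'

```text
time_s: 20.15
tool_pos: [565.1, -26.3, 198.5]
eef_rot: [0.0, 0.912, 0.41, 0.0]
contact_force: [0.2, 0.4, 4.1]
gripper_width: 0.3
finger_force: 2.0
```

servo_tool --plan '[{"slide": [0, 0, 0.001], "rotation": [0, 0, 0]}, {"slide": [0, 0, 0.001], "rotation": [0, 0, 0]}]'

```text
time_s: 20.35
tool_pos: [565.1, -26.3, 198.5]
eef_rot: [0.0, 0.912, 0.41, 0.0]
contact_force: [-0.5, 0.2, 5.7]
gripper_width: 0.6
finger_force: 2.8
```

```bash
python3 -c "
from h import *
for i in range(5): get_image('side'); s=read_state(); print(np.array(s['contact_force']).round(2),np.array(s['tool_pos']).round(2),s['finger_force'])"
```

```text
[-0.51 -0.3   6.15] [565.09 -26.33 198.47] 2.8154913676553406
[0.02 0.3  4.99] [565.09 -26.31 198.45] 2.8164714050944895
[-0.98  0.46  6.13] [565.11 -26.31 198.48] 2.8141760322614573
[-0.35 -0.27  5.41] [565.1  -26.32 198.47] 2.814999766414985
[-1.76  0.04  5.79] [565.09 -26.32 198.46] 2.814657088893
```

servo_tool --plan '[{"slide": [0, 0, -0.1], "rotation": [0, 0, 0]}, {"slide": [0, 0, -0.35], "rotation": [0, 0, 0]}, {"slide": [0, 0, -0.65], "rotation": [0, 0, 0]}, {"slide": [0, 0, -0.95], "rotation": [0, 0, 0]}, {"slide": [0, 0, -1], "rotation": [0, 0, 0]}, {"slide": [0, 0, -1], "rotation": [0, 0, 0]}]'

```text
time_s: 21.2
tool_pos: [565.1, -26.3, 348.9]
eef_rot: [0.001, 0.912, 0.41, 0.001]
contact_force: [0.4, -0.4, -0.7]
gripper_width: -0.1
finger_force: 0.0
```

```bash
python3 - <<'E'
from h import *
go()
b=np.mean([cv2.cvtColor(get_image('side'),cv2.COLOR_RGB2GRAY).astype(float) for _ in range(4)],0)
print(b[150:184,284:289].mean(1).round(1))
a=cv2.imread('pics/raw_s8.png',0).astype(float)
# control: knob-free reference, mast foot static; subpixel handle-top edge
def edge(im,lo,hi,lev):
    p=im[lo:hi,284:289].mean(1); i=np.where((p[:-1]>lev)&(p[1:]<=lev))[0][0]; return lo+i+(p[i]-lev)/(p[i]-p[i+1])
for lev in (60,70,80,90): print(lev,edge(b,151,170,lev)-edge(a,148,165,lev))
top=cv2.cvtColor(get_image('top'),cv2.COLOR_RGB2BGR); cv2.imwrite('pics/raw_topf.png',top)
E
```

```text
t 21.2 p [565.05 -26.3  348.89] yaw 48.47 F [ 0.4 -0.4 -0.7] w -0.1 ff 0.0
[ 98.3  98.6  98.4  98.6  98.9  99.6 100.2  98.8  90.2  74.5  60.3  52.8
  48.6  44.8  43.3  43.4  42.3  40.   38.   37.9  38.3  40.2  46.6  55.8
  67.4  77.4  77.5  66.   50.   40.4  38.8  39.1  41.   47.4]
60 4.142676275808327
70 4.15513670256837
80 4.12067316886592
90 4.158730158730151
```

The pin is home: its top sits at the predicted 101 mm, it held firm under a light 5–6 N touch, and the gripper is clear. I hand the job in.

```bash
python3 -c "
from workcell import *
print(close_job())"
```

```text
the job is handed in; nothing more can be done
None
```

I turned the turntable clockwise by about 80° until the arrow pointed at the mast (within about 4°, as the nearest hole allows), the index pin dropped through the arm into that hole with its shoulder down, and I handed the job in at about 21 s.

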